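# Load the autosampler deck

### The arm

A 7-joint arm with a two-finger parallel gripper is mounted at the origin on the work surface. World frame = base frame: x ahead of the robot, y to its left, z up, the work surface at z = 0. Lengths are in m, angles in rad, forces in N, time in s.
With the tool pointing down it reaches from about 0.35 to 0.9 m from the base axis. Payload 8.1 kg.
Tool frame: the origin (TCP) lies on the centre line of the jaws, within the pads' length; the fingertips stand 19 mm ahead of it and the grasp point (between the pads) is the TCP (arm.tip_reach is the distance from the TCP to the fingertips, in m); z points along the fingers, y is the line along which they close (so a half turn about z gives the same grasp; the last joint's range is limited). The gripper opens to 92 mm and grips with 3 to 60 N. Pads are 19 mm wide; open, the fingers measure 130 mm over their backs; the gripper's body (75 mm by 190 mm) begins 47 mm behind the grasp point.
Start: joints at [-1.291, 0.434, 0.025, 1.573, -0.012, 1.134, -0.075], TCP at [0.233, 0.58, 0.246] pointing down, gripper open.
Joint ranges: [-2.62, 2.62], [-0.44, 2.09], [-1.27, 1.32], [0.08, 2.57], [-1.32, 4.46], [0.12, 2], [-2.74, 2.74]. Speed limits (rad/s): [2.22, 2.22, 3.01, 3.01, 3.14, 3.14, 3.14].

### API

Orientations are given as a rotation vector (axis times angle).
In Python, from cell import arm gives the robot as it stands.
- The arm moves only by the tool arm_command, never from a script. Its argument "targets" is a list that holds one entry, the list of rows, each a list of 6 numbers: the shift along the tool's x, y, z in m, then the turn, a rotation vector about the tool's x, y, z in rad. A call has 1 to 10 rows; each row shifts and turns the commanded pose from where the row before left it, along the tool's axes as they then stand; what a row does not reach is not made up. A row lasts 1/8 s, in which the tool goes at most 62.5 mm and 10.7 degrees, less where a joint would pass 70% of its speed; a pose out of reach is approached as far as the arm can. A call with a gripper value outside its range is refused whole. "jaw" is the finger opening in m, from 0 to 0.0918, set as the call begins (left out, the last holds). The fingers move at their own pace and stop on an object; "newtons" is the grip in N (left out, the last holds). Time passes only in rows, so rows that do not move let the fingers close. It gives the time, the measured TCP pose, the force, the opening and the grip force at its end, in the units of the state.
- arm.observe(): the state, without advancing time (a new reading comes with each control period).
- arm.get_image(name): name is "side" or "top"; returns a dict with "pixels" (400x640x3 uint8, red, green, blue), "z_map" (400x640 float32, m along the optical axis (not along the pixel's ray), 0 where there is no reading), "fx", "fy", "cx", "cy" (pixels), "xyz" and "rotation" of the camera in the world. Camera axes: x right, y down, z forward; pixel columns grow to the right and rows downward; lengths in m; the calibration is good to about 2 mm. A picture is of the moment at which its call begins.
- arm.sign_off(): hands the job in; it is judged then, once.
The state is a dict: "clock": time; "joints": joint angles; "dq": joint speeds; "joint_efforts": joint torques, N m; "position": TCP position; "ee_rot": TCP orientation; "force": force on the tool from outside, world axes, zero at the start; "ft_torque": the same for the moment, N m; "width": opening from 0.0 (shut) to 1.0 (fully open); "gripper_force": force on a finger pad.
Only numpy, scipy, OpenCV 4.12 (cv2) and the standard library are available. Lean on these libraries where they do the work, as an engineer would, in place of code of your own. Each camera call takes 0.05 s, during which the arm holds its last target. There are 200 camera calls.

### The job

Get the autosampler ready for its run: load the rinse bottle, the tube rack, the vial block and the yellow trough into the deck nests shaped for them (round, wide rectangular, square, narrow rectangular), each sitting flat on the floor of its own nest. Keep the bottle, rack and vial block upright, set things down rather than drop them, and leave the glass flask and the green-lidded jar standing where they are.

Things in the scene. Friction and masses are not known exactly. Their poses are not given: they have to be found in the camera images.
- rinse_bottle: White round plastic bottle with a blue screw cap, standing on the bench. Body 60 mm in diameter and 86 mm high, then a narrowing shoulder and neck; the cap is 38 mm in diameter and spans 102 to 130 mm above the underside (total height 130 mm): grip it by the cap. About 0.26 kg. Origin at the centre of its underside, z up. Belongs in nest_round.
- tube_rack: White plastic rack with ten sample tubes in two rows (one rigid piece) and a carry handle. Footprint 102 mm (x) by 58 mm (y); tube caps reach 62 mm. The handle is a bar along x over the centre line on two end posts: 102 mm long, 10 mm thick in y, 84 to 100 mm above the underside: grip it across y. About 0.18 kg. Origin: centre of its underside, z up. Belongs in nest_wide, lengthwise.
- vial_block: Dark grey square metal block holding four amber vials with red caps (all one rigid piece). 50 by 50 mm, block 45 mm high, the vial caps reach 59 mm; grip the block across its flat sides above its lowest 12 mm. About 0.28 kg. Origin at the centre of its underside, x and y square to its sides, z up. Belongs in nest_square, either way round.
- trough: Empty yellow open-topped reagent trough, 100 mm (x) by 34 mm (y) by 40 mm high, walls 3 mm; grip it across its 34 mm width, above its lowest 8 mm. About 0.09 kg. Origin at the centre of its underside, z up. Belongs in nest_narrow, its long side along the nest's.
- nest_round: Aluminium deck nest, 127 by 86 mm plate 12 mm thick with a round recess 74 mm in diameter. Origin: centre of its underside, z up, x along its 127 mm side. Fixed on the deck in a row of four, 104 mm apart along their y. Recess centred, 8 mm deep, floor 4 mm above the origin, rim top 12 mm above it. The sampler's 300 mm tower, arm and probe stand 144 mm beyond the centre of the row's -y end nest.
- nest_wide: Aluminium deck nest, 127 by 86 mm plate 12 mm thick with a wide rectangular recess, 116 mm (x) by 72 mm (y). Origin: centre of its underside, z up, x along its 127 mm side. Fixed on the deck in a row of four, 104 mm apart along their y. Recess centred, 8 mm deep, floor 4 mm above the origin, rim top 12 mm above it.
- nest_square: Aluminium deck nest, 127 by 86 mm plate 12 mm thick with a square recess, 64 by 64 mm. Origin: centre of its underside, z up, x along its 127 mm side. Fixed on the deck in a row of four, 104 mm apart along their y. Recess centred, 8 mm deep, floor 4 mm above the origin, rim top 12 mm above it.
- nest_narrow: Aluminium deck nest, 127 by 86 mm plate 12 mm thick with a narrow rectangular recess, 114 mm (x) by 48 mm (y). Origin: centre of its underside, z up, x along its 127 mm side. Fixed on the deck in a row of four, 104 mm apart along their y. Recess centred, 8 mm deep, floor 4 mm above the origin, rim top 12 mm above it.
- flask: Bystander, to be left alone: glass volumetric flask with a blue stopper, bulb 62 mm in diameter, thin neck, 170 mm high, standing on the bench among the things to load. Origin at the centre of its underside.
- green_jar: Bystander, to be left alone: clear jar with a green lid 66 mm in diameter, 70 mm high, standing on the bench among the things to load. Origin at the centre of its underside.
Mind the look-alikes: they are no part of the job. What is meant by the trough is not red, and is the smaller of those in its own colour. There is more than one size of the vial_block; the job needs the smallest.

How it is judged:
By the outcome, as a careful person would: the job done as asked, in the order asked, and still so for the second after the job is handed in, with the robot touching nothing.
It also fails if it takes over 120 s, if anything falls off the work surface, if the arm or the gripper's body presses on something with over 40 N, if the wrist force passes 120 N, or if a joint passes its speed limit or range.

## Working session

There is one attempt and no reset: what is moved stays moved. The work goes in short steps, Python scripts to look and compute and a tool call to move; the robot and the scene stay as the last step left them, time stands still between calls to the robot, and variables do not carry over. Pictures are saved under pics/ and viewed, at most 14 in all, crops included, and the job is handed in when it is done.

Besides the shell and the picture viewer there is one more tool, called after "Call:" in YAML: its name, and indented under it one key for each argument. arm_command: Moves the arm, as the interface text tells. Its arguments: {"type":"object","properties":{"targets":{"type":"array","items":{"type":"array","items":{"type":"array","items":{"type":"number"}}}},"jaw":{"type":"number"},"newtons":{"type":"number"}},"required":["targets"]}

```bash
mkdir -p pics; ls; cat > h.py <<'E'
import numpy as np,cv2
from cell import arm
def shot(n,f=None):
    d=arm.get_image(n)
    if f: cv2.imwrite('pics/'+f,cv2.cvtColor(d['pixels'],cv2.COLOR_RGB2BGR))
    return d
def cloud(d):
    z=d['z_map'];v,u=np.mgrid[0:z.shape[0],0:z.shape[1]]
    p=np.stack([(u-d['cx'])/d['fx']*z,(v-d['cy'])/d['fy']*z,z],-1)
    R=np.array(d['rotation'])
    if R.shape!=(3,3): R=cv2.Rodrigues(R.astype(float))[0]
    return p@R.T+np.array(d['xyz'])
E
python3 - <<'E'
from h import *
for n in('side','top'):
    d=shot(n,n+'0.png');np.savez(n+'0.npz',**d)
    print(n,d['fx'],d['fy'],d['cx'],d['cy'],d['xyz'],d['rotation'])
s=arm.observe();print(s)
E
```

```text
pics
side 432.9011355743563 432.9011355743563 324.1335326913942 200.31593207124473 [ 0.32099557 -1.03271911  0.92551223] [-2.32505355  0.19113167 -0.06829526]
top 380.73348488321824 380.73348488321824 322.33394946713196 199.3375727042084 [ 0.25747372 -0.12945777  1.08380617] [-2.09999759  2.14069148 -0.20244165]
{'clock': 0.1, 'joints': array([-1.29060747,  0.43512469,  0.02494775,  1.57396768, -0.01157881,
        1.13401868, -0.07509771]), 'dq': array([-0.00024101, -0.00074391,  0.00031111, -0.0027033 ,  0.00036899,
       -0.00091302, -0.00080505]), 'joint_efforts': array([ 2.54426668e-03, -6.69121027e+01,  9.87582989e-01, -3.15139568e+01,
       -6.06241403e-02,  3.73921415e-02,  3.78538937e-05]), 'position': array([0.2333248 , 0.57936235, 0.24505579]), 'ee_rot': array([-5.97647152e-01, -3.08408890e+00,  2.14839004e-03]), 'force': array([ 0.06444792, -0.96390654, -0.72182849]), 'ft_torque': array([0.01248334, 0.0342788 , 0.01972207]), 'gripper_force': 0.0, 'width': 0.9975838283108592}
```

View pics/side0.png

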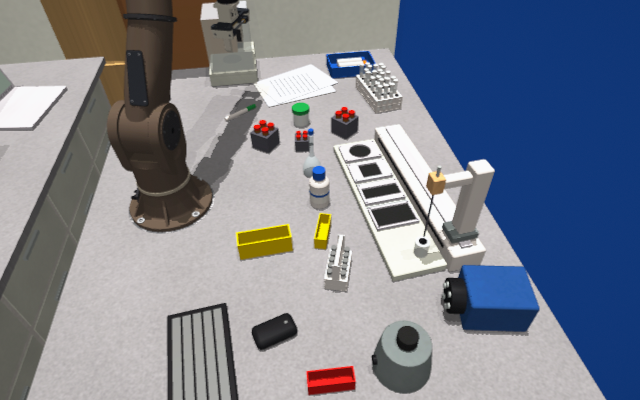

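View pics/top0.png

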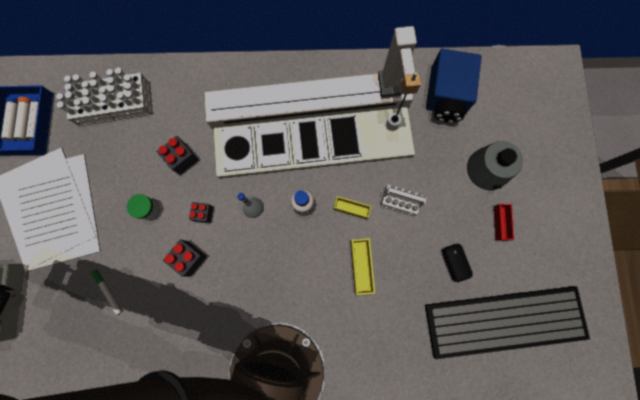

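Top view: the nests run round (237,149), square (273,146), narrow (309,140), wide (345,136), with the tower at (400,60).

Look-alikes:
- **Vial blocks:** small (199,212), larger at (175,155) and (183,258). I choose the small one.
- **Troughs:** small yellow (352,208), big yellow (362,266), red (504,222). I choose the small yellow one.
- **Racks:** rack with handle (403,200), big tube tray (105,95). I choose the one with the handle.
- **Bottles:** bottle (302,201), flask (252,207). I choose the bottle.

Next I measure these and check them in a close crop.

```bash
cat > m.py <<'E'
from h import *
def comps(d,mask,lab,mn=12,zr=(0.005,0.2)):
    C=cloud(d);n,L,st,ce=cv2.connectedComponentsWithStats(mask.astype(np.uint8))
    for i in range(1,n):
        if st[i,4]<mn: continue
        m=(L==i)&(d['z_map']>0);P=C[m]
        P=P[(P[:,2]>zr[0])&(P[:,2]<zr[1])]
        if len(P)<mn: continue
        zt=np.percentile(P[:,2],95)
        T=P[P[:,2]>zt-.012]
        r=cv2.minAreaRect((T[:,:2]*1000).astype(np.float32))
        print(lab,'px',ce[i].round(),'n',st[i,4],'ztop %.3f'%zt,'rect',np.round(r[0]),np.round(r[1]),round(r[2],1))
E
python3 - <<'E'
from m import *
for n in('top','side'):
    d=dict(np.load(n+'0.npz'));C=cloud(d)
    h=cv2.cvtColor(d['pixels'],cv2.COLOR_RGB2HSV);H,S,V=[h[...,i].astype(int) for i in range(3)]
    print(n)
    ws=(C[...,0]>.2)&(C[...,0]<.9)&(abs(C[...,1])<.6)
    comps(d,ws&(H>20)&(H<35)&(S>130)&(V>60),'yellow')
    comps(d,ws&(S>150)&((H<6)|(H>174))&(V>60),'red')
    comps(d,ws&(S>130)&(H>105)&(H<125)&(V>60),'blue')
    comps(d,ws&(S>130)&(H>50)&(H<80),'green')
    # rack: things higher than 2cm, white
    comps(d,ws&(C[...,2]>.02),'tall',40,(.02,.4))
    # dark recesses
    comps(d,ws&(V<40)&(C[...,0]>.45),'dark',60,(-.01,.03))
d=dict(np.load('top0.npz'))
c=d['pixels'][70:240,170:440];cv2.imwrite('pics/c1.png',cv2.resize(c[...,::-1],None,fx=2.9,fy=2.9,interpolation=2))
E
```

```text
top
yellow px [352. 207.] n 463 ztop 0.041 rect [ 438. -212.] [98. 34.] 72.4
yellow px [362. 266.] n 1047 ztop 0.059 rect [ 275. -234.] [143.  48.] 3.1
red px [172. 142.] n 62 ztop 0.088 rect [621. 280.] [23. 21.] 44.8
red px [163. 150.] n 60 ztop 0.087 rect [600. 305.] [22. 23.] 12.1
red px [179. 150.] n 73 ztop 0.087 rect [595. 258.] [21. 23.] 84.0
red px [170. 158.] n 68 ztop 0.088 rect [575. 284.] [23. 23.] 18.0
red px [198. 206.] n 69 ztop 0.061 rect [443. 210.] [38. 16.] 81.4
red px [192. 214.] n 31 ztop 0.061 rect [421. 225.] [14. 14.] 81.6
red px [200. 215.] n 34 ztop 0.061 rect [418. 202.] [14. 15.] 84.3
red px [178. 248.] n 72 ztop 0.088 rect [329. 250.] [21. 21.] 3.7
red px [187. 256.] n 76 ztop 0.087 rect [308. 223.] [24. 21.] 89.8
red px [169. 258.] n 77 ztop 0.087 rect [303. 271.] [24. 23.] 18.2
red px [179. 266.] n 77 ztop 0.087 rect [281. 245.] [22. 23.] 89.3
blue px [458.  75.] n 1924 ztop 0.102 rect [ 798. -518.] [115. 146.] 78.7
blue px [301. 198.] n 151 ztop 0.132 rect [448. -76.] [35. 31.] 0.7
blue px [241. 196.] n 32 ztop 0.171 rect [447.  70.] [15. 12.] 44.2
gr
[... 2686 characters left out ...]
. 112.] n 306 ztop 0.072 rect [449. 364.] [67. 63.] 82.3
tall px [345. 121.] n 544 ztop 0.086 rect [599. 279.] [59. 60.] 42.3
tall px [265. 134.] n 595 ztop 0.087 rect [308. 244.] [58. 59.] 51.7
tall px [436. 227.] n 19222 ztop 0.274 rect [ 740. -338.] [147.  49.] 7.7
tall px [314. 169.] n 1196 ztop 0.135 rect [455. -13.] [175.  36.] 87.2
tall px [322. 229.] n 227 ztop 0.042 rect [ 440. -215.] [105.  35.] 72.5
tall px [264. 239.] n 1169 ztop 0.059 rect [ 276. -236.] [145.  55.] 3.3
tall px [338. 264.] n 969 ztop 0.100 rect [ 457. -356.] [106.  17.] 72.0
tall px [274. 330.] n 933 ztop 0.032 rect [ 281. -503.] [98. 57.] 17.9
tall px [399. 328.] n 330 ztop 0.102 rect [ 549. -585.] [93. 30.] 0.1
```

View pics/c1.png

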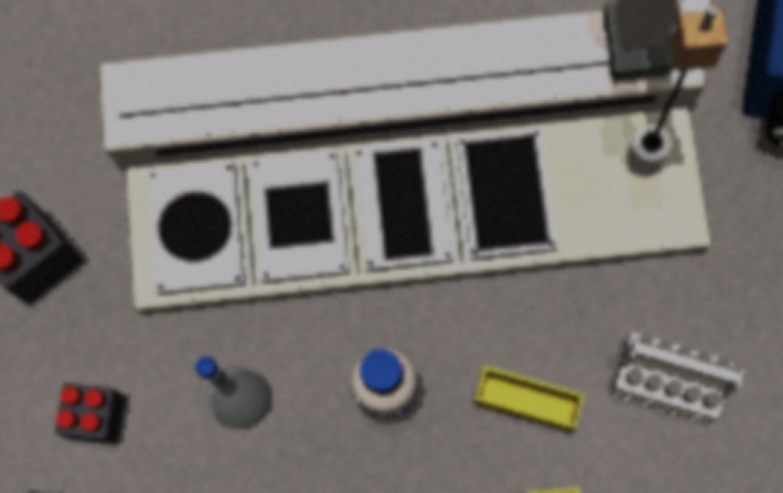

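Crop: the small block (199,212), flask (252,207), bottle (302,201), small trough (352,208) and handled rack (403,200) are as chosen. Next: nest heights, nest centres from both views, and the obstacles around the tower and rail.

```bash
cat >> h.py <<'E'
from scipy.spatial.transform import Rotation as Ro
def plan(x,y,z,yaw):
    """tool rotvec to reach tool-down with tool-y at yaw(deg) (nearest half turn), then shift in the turned tool frame"""
    s=arm.observe();R0=Ro.from_rotvec(s['ee_rot']);best=None
    for a in(yaw,yaw+180):
        a=np.radians(a);Y=np.array([np.cos(a),np.sin(a),0]);Z=np.array([0,0,-1.]);X=np.cross(Y,Z)
        R=Ro.from_matrix(np.stack([X,Y,Z],1));rv=(R0.inv()*R).as_rotvec()
        if best is None or np.linalg.norm(rv)<np.linalg.norm(best[0]): best=(rv,R)
    rv,R=best;sh=R.inv().apply(np.array([x,y,z])-s['position'])
    yw=np.degrees(np.arctan2(*R0.as_matrix()[[1,0],1]))
    print('t%.1f pos'%s['clock'],s['position'].round(4),'yaw %.1f'%yw,'w %.3f'%s['width'],'f',s['force'].round(1),'j1,7',s['joints'][[0,6]].round(2))
    print(' ROT(rad)',rv.round(4),'deg',np.degrees(rv).round(1),' SHIFT(mm) ',(sh*1000).round(1))
E
python3 - <<'E'
from m import *
for n in('top','side'):
    d=dict(np.load(n+'0.npz'));C=cloud(d);V=d['pixels'].max(2).astype(int)
    ca,sa=np.cos(np.radians(5.3)),np.sin(np.radians(5.3))
    print(n)
    for k,c in dict(wide=(.649,-.199),narrow=(.639,-.094),square=(.630,.010),rnd=(.620,.114)).items():
        q=C[...,:2]-np.array(c);a=q[...,0]*ca+q[...,1]*sa;b=-q[...,0]*sa+q[...,1]*ca
        fl=C[(abs(a)<.02)&(abs(b)<.013)][:,2];rim=C[(abs(abs(a)-.0605)<.0015)&(abs(b)<.03)][:,2]
        m=(V<45)&(abs(a)<.075)&(abs(b)<.045);P=C[m]
        r=cv2.minAreaRect((P[:,:2]*1000).astype(np.float32))
        print(k,'floor %.4f rim %.4f'%(np.median(fl),np.median(rim)),[np.round(t,1) for t in r])
    X,Y,Z=C[...,0],C[...,1],C[...,2]
    for zz in(.05,.1,.15,.2):
        m=(Z>zz)&(X>.5)&(X<.85)&(Y<.2)&(Y>-.42)
        print('above',zz,'x',X[m].min().round(3),'ymax',Y[m].max().round(3))
    m=(Z>.04)&(X<.76)&(Y>-.15)&(Y<.15)&(X>.6);print('rail x',X[m].min(),np.percentile(Z[m],95))
plan(.432,.2105,.18,82.5)
E
```

```text
top
wide floor 0.0290 rim 0.0353 [array([ 659.1, -197.9]), array([129.4,  87.6]), np.float64(5.3)]
narrow floor 0.0287 rim 0.0346 [array([649.9, -93.8]), array([128.1,  87.8]), np.float64(5.7)]
square floor 0.0288 rim 0.0361 [array([652.5,  12.2]), array([104.4,  88.1]), np.float64(4.9)]
rnd floor 0.0281 rim 0.0362 [array([642. , 111.5]), array([109.4,  73.6]), np.float64(1.7)]
above 0.05 x 0.663 ymax 0.2
above 0.1 x 0.665 ymax -0.303
above 0.15 x 0.665 ymax -0.303
above 0.2 x 0.665 ymax -0.304
rail x 0.6093513664913968 0.07398683763602554
side
wide floor 0.0294 rim 0.0365 [array([ 666.8, -205.5]), array([130.2,  85.2]), np.float64(15.1)]
narrow floor 0.0294 rim 0.0370 [array([664.5, -71. ]), array([ 68.1, 134.5]), np.float64(69.7)]
square floor 0.0293 rim 0.0367 [array([671.9,   7.1]), array([83.2, 84.4]), np.float64(18.5)]
rnd floor 0.0292 rim 0.0375 [array([645.3, 100.8]), array([107.1,  60.9]), np.float64(11.1)]
above 0.05 x 0.664 ymax 0.199
above 0.1 x 0.666 ymax -0.309
above 0.15 x 0.666 ymax -0.309
above 0.2 x 0.666 ymax -0.309
rail x 0.6011745273036184 0.07455851340527107
t0.1 pos [0.2333 0.5794 0.2451] yaw 68.1 w 0.998 f [ 0.1 -1.  -0.7] j1,7 [-1.29 -0.08]
 ROT(rad) [-0.0014 -0.     -0.2519] deg [ -0.1  -0.  -14.4]  SHIFT(mm)  [-245.1 -339.8   65.1]
```

Call:
arm_command:
  targets:
    - [[0,0,0,0,0,-0.126],[-0.0272,-0.0378,0.0072,0,0,-0.126],[-0.0272,-0.0378,0.0072,0,0,0],[-0.0272,-0.0378,0.0072,0,0,0],[-0.0272,-0.0378,0.0072,0,0,0],[-0.0272,-0.0378,0.0072,0,0,0],[-0.0272,-0.0378,0.0072,0,0,0],[-0.0272,-0.0378,0.0072,0,0,0],[-0.0272,-0.0378,0.0072,0,0,0],[-0.0272,-0.0378,0.0072,0,0,0]]
  jaw: 0.085

```text
clock: 1.35
position: [0.4269, 0.2066, 0.1806]
ee_rot: [-0.205, -3.135, 0.0]
force: [0.6, 0.0, 0.7]
width: 0.925
gripper_force: 0.0
```

```bash
python3 - <<'E'
from m import *
d=shot('top','t1.png');plan(.432,.2105,.033,82.5)
C=cloud(d);X,Y,Z=C[...,0],C[...,1],C[...,2]
m=(Z>.17)&(X>.5)&(X<.85)&(Y<-.28)&(Y>-.42)
for x0 in np.arange(.64,.8,.02):
    k=m&(X>x0)&(X<x0+.02)
    if k.any(): print(x0.round(2),'ymax',Y[k].max().round(3),'z',Z[k].min().round(2),Z[k].max().round(2))
cv2.imwrite('pics/t1c.png',cv2.resize(d['pixels'][100:300,80:340,::-1],None,fx=2.5,fy=2.5))
E
```

```text
t1.4 pos [0.4293 0.2001 0.1799] yaw 82.1 w 0.926 f [ 2.  -6.6 -0.8] j1,7 [-0.64  0.92]
 ROT(rad) [-0.0037  0.0008 -0.0063] deg [-0.2  0.  -0.4]  SHIFT(mm)  [ -1.3  10.6 146.9]
0.66 ymax -0.321 z 0.17 0.32
0.68 ymax -0.32 z 0.17 0.32
0.7 ymax -0.322 z 0.26 0.28
0.72 ymax -0.32 z 0.26 0.29
0.74 ymax -0.318 z 0.26 0.28
0.76 ymax -0.306 z 0.17 0.3
0.78 ymax -0.304 z 0.17 0.3
0.8 ymax -0.304 z 0.17 0.3
```

View pics/t1c.png

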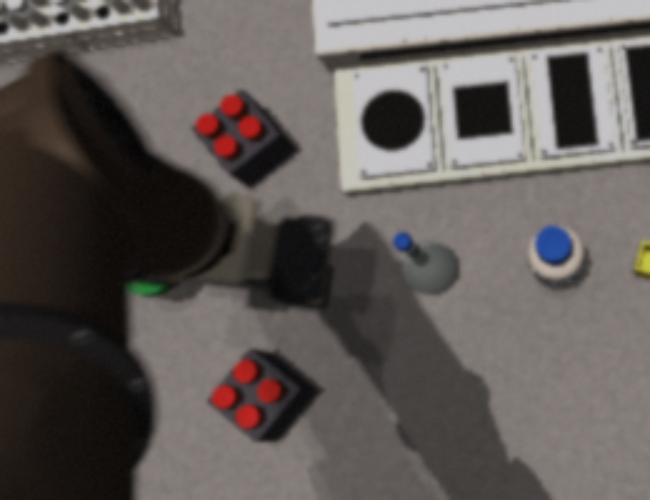

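The gripper (crop 300,265) is over the small block and clear of the flask. I descend part way and re-check.

Call:
arm_command:
  targets:
    - [[0,0.009,0,0,0,-0.006],[0,0,0.025,0,0,0],[0,0,0.025,0,0,0],[0,0,0,0,0,0],[0,0,0,0,0,0]]

```text
clock: 2.02
position: [0.4277, 0.218, 0.1316]
ee_rot: [0.194, 3.135, 0.001]
force: [0.3, -0.3, -0.5]
width: 0.926
gripper_force: 0.0
```

```bash
python3 -c "
from h import *
plan(.432,.2105,.033,82.5)"
```

```text
t2.0 pos [0.4277 0.218  0.1316] yaw 82.9 w 0.926 f [ 0.3 -0.3 -0.5] j1,7 [-0.65  0.91]
 ROT(rad) [0.0006 0.0003 0.0072] deg [0.  0.  0.4]  SHIFT(mm)  [-5.2 -6.8 98.6]
```

Call:
arm_command:
  targets:
    - [[-0.005,-0.007,0,0,0,0.006],[0,0,0.03,0,0,0],[0,0,0.03,0,0,0],[0,0,0.025,0,0,0],[0,0,0.0125,0,0,0],[0,0,0,0,0,0],[0,0,0,0,0,0]]

```text
clock: 2.9
position: [0.4324, 0.2097, 0.0343]
ee_rot: [0.206, 3.134, 0.001]
force: [-0.2, 0.1, 0.8]
width: 0.921
gripper_force: 0.0
```

Call:
arm_command:
  targets:
    - [[0,0,0,0,0,0],[0,0,0,0,0,0],[0,0,0,0,0,0],[0,0,0,0,0,0],[0,0,0,0,0,0],[0,0,0,0,0,0]]
  jaw: 0.03
  newtons: 35

```text
clock: 3.65
position: [0.4319, 0.2099, 0.0336]
ee_rot: [0.205, 3.134, 0.001]
force: [0.9, 1.6, 3.7]
width: 0.543
gripper_force: 35.0
```

```bash
python3 -c "
from h import *
plan(.63,.0095,.033+.0285+.001,95.3)"
```

```text
t3.6 pos [0.4319 0.2099 0.0336] yaw 82.5 w 0.543 f [0.9 1.6 3.7] j1,7 [-0.62  0.95]
 ROT(rad) [ 0.0007  0.0005 -0.2231] deg [  0.    0.  -12.8]  SHIFT(mm)  [-178.7 -217.9  -28.9]
```

Call:
arm_command:
  targets:
    - [[0,0,-0.02,0,0,0],[0,0,-0.035,0,0,0],[0,0,-0.045,0,0,-0.1115],[0,0,-0.045,0,0,-0.1115],[-0.0255,-0.0311,0,0,0,0],[-0.0255,-0.0311,0,0,0,0],[-0.0255,-0.0311,0,0,0,0],[-0.0255,-0.0311,0,0,0,0],[-0.0255,-0.0311,0,0,0,0],[-0.0255,-0.0311,0,0,0,0]]

```text
clock: 4.9
position: [0.6011, 0.0362, 0.1775]
ee_rot: [0.144, -3.136, 0.001]
force: [0.2, 0.1, -2.5]
width: 0.546
gripper_force: 35.0
```

Call:
arm_command:
  targets:
    - [[-0.0255,-0.0311,0,0,0,0],[0,0,0.03,0,0,0],[0,0,0.02,0,0,0],[0,0,0,0,0,0],[0,0,0,0,0,0],[0,0,0,0,0,0]]

```text
clock: 5.65
position: [0.63, 0.0091, 0.1294]
ee_rot: [-0.145, 3.137, 0.0]
force: [0.1, 1.1, -2.2]
width: 0.542
gripper_force: 35.0
```

```bash
python3 - <<'E'
from m import *
plan(.63,.0095,.033+.0285+.001,95.3)
d=shot('side','s2.png');c=d['pixels'][90:260,250:500,::-1];cv2.imwrite('pics/s2c.png',cv2.resize(c,None,fx=3,fy=3))
E
```

```text
t5.7 pos [0.63   0.0091 0.1294] yaw 95.3 w 0.542 f [ 0.1  1.1 -2.2] j1,7 [-0.18  1.64]
 ROT(rad) [-0.0001  0.0014 -0.0003] deg [-0.   0.1 -0. ]  SHIFT(mm)  [-0.1  0.4 66.9]
```

View pics/s2c.png

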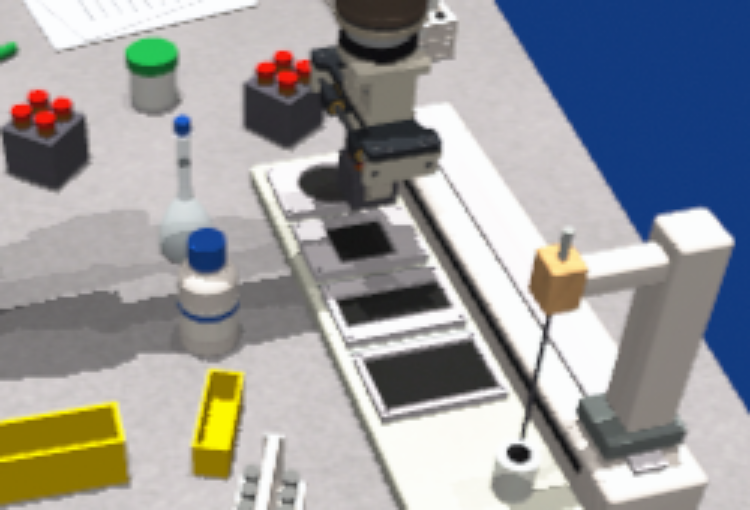

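The block is held at crop (372,180), above the square nest at (360,240). Lower gently.

Call:
arm_command:
  targets:
    - [[0,0,0.02,0,0,0],[0,0,0.02,0,0,0],[0,0,0.01,0,0,0],[0,0,0.006,0,0,0],[0,0,0.004,0,0,0],[0,0,0.003,0,0,0],[0,0,0.0015,0,0,0],[0,0,0.001,0,0,0],[0,0,0,0,0,0],[0,0,0,0,0,0]]

```text
clock: 6.95
position: [0.6296, 0.0091, 0.063]
ee_rot: [-0.145, 3.138, 0.0]
force: [-0.2, 0.0, -3.2]
width: 0.542
gripper_force: 35.0
```

Call:
arm_command:
  targets:
    - [[0,0,0.001,0,0,0],[0,0,0.001,0,0,0],[0,0,0,0,0,0]]

```text
clock: 7.32
position: [0.6297, 0.0091, 0.0627]
ee_rot: [-0.144, 3.137, 0.0]
force: [-6.3, -0.2, 14.8]
width: 0.54
gripper_force: 35.0
```

Call:
arm_command:
  targets:
    - [[0,0,-0.001,0,0,0],[0,0,0,0,0,0],[0,0,0,0,0,0],[0,0,0,0,0,0],[0,0,-0.02,0,0,0],[0,0,-0.04,0,0,0],[0,0,-0.05,0,0,0],[0,0,0,0,0,0],[0,0,0,0,0,0]]
  jaw: 0.075

```text
clock: 8.45
position: [0.6292, 0.0092, 0.1717]
ee_rot: [0.145, -3.138, -0.0]
force: [-0.6, -0.5, 0.2]
width: 0.814
gripper_force: 0.0
```

```bash
python3 - <<'E'
from m import *
plan(.439,-.2135,.12,162.4)
E
```

```text
t8.4 pos [0.6292 0.0092 0.1717] yaw 95.3 w 0.814 f [-0.6 -0.5  0.2] j1,7 [-0.19  1.63]
 ROT(rad) [ 2.0000e-04 -0.0000e+00 -1.1714e+00] deg [  0.   -0.  -67.1]  SHIFT(mm)  [269.8 114.   51.7]
```

Call:
arm_command:
  targets:
    - [[0,0,0,0,0,0.1642],[0,0,0,0,0,0.1642],[0,0,0,0,0,0.1642],[0,0,0,0,0,0.1642],[0,0,0,0,0,0.1642],[0,0,0,0,0,0.1642],[0,0,0,0,0,0.1642],[0,0,0,0,0,0.1642],[0,0,0,0,0,0.1642],[0,0,0,0,0,0.1642]]

```text
clock: 9.7
position: [0.6286, 0.0091, 0.1702]
ee_rot: [-2.203, -2.237, 0.004]
force: [0.7, -0.0, 0.5]
width: 0.815
gripper_force: 0.0
```

Call:
arm_command:
  targets:
    - [[0,0,0,0,0,0.1642],[0,0,0,0,0,0.1642],[-0.0386,-0.0163,0,0,0,0],[-0.0386,-0.0163,0,0,0,0],[-0.0386,-0.0163,0,0,0,0],[-0.0386,-0.0163,0,0,0,0],[-0.0386,-0.0163,0,0,0,0],[-0.0386,-0.0163,0,0,0,0],[-0.0386,-0.0163,0.01,0,0,0],[0,0,0,0,0,0]]

```text
clock: 10.95
position: [0.4355, -0.2159, 0.1606]
ee_rot: [-2.539, -1.847, 0.004]
force: [0.7, 0.5, -0.4]
width: 0.819
gripper_force: 0.0
```

Call:
arm_command:
  targets:
    - [[0,0,0.02,0,0,0],[0,0,0.02,0,0,0],[0,0,0,0,0,0],[0,0,0,0,0,0]]

```text
clock: 11.45
position: [0.4392, -0.2136, 0.122]
ee_rot: [-2.535, -1.855, 0.001]
force: [-0.1, -1.0, 0.2]
width: 0.817
gripper_force: 0.0
```

```bash
python3 - <<'E'
from m import *
plan(.439,-.2135,.031,-17.6)
d=shot('side','s3.png')
cv2.imwrite('pics/s3c.png',cv2.resize(d['pixels'][60:320,220:500,::-1],None,fx=2.2,fy=2.2))
E
```

```text
t11.4 pos [ 0.4392 -0.2136  0.122 ] yaw -17.6 w 0.817 f [-0.1 -1.   0.2] j1,7 [-0.16  0.44]
 ROT(rad) [-0.0005  0.0002  0.0001] deg [-0.  0.  0.]  SHIFT(mm)  [ 0.1 -0.3 91. ]
```

View pics/s3c.png

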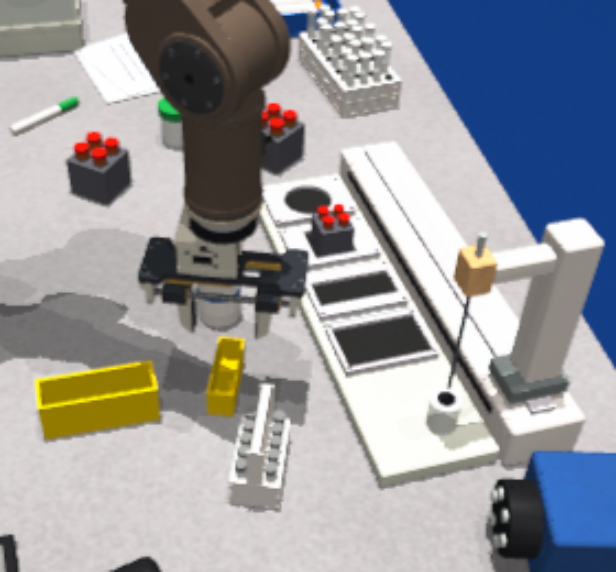

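The block sits in the square nest (333,230) and the gripper is above the small trough (228,375). Descend and grip.

Call:
arm_command:
  targets:
    - [[0,0,0.025,0,0,0],[0,0,0.03,0,0,0],[0,0,0.025,0,0,0],[0,0,0.011,0,0,0],[0,0,0,0,0,0],[0,0,0,0,0,0]]

```text
clock: 12.25
position: [0.4396, -0.2142, 0.0318]
ee_rot: [2.535, 1.854, 0.001]
force: [0.3, 0.1, 0.5]
width: 0.821
gripper_force: 0.0
```

Call:
arm_command:
  targets:
    - [[0,0,0,0,0,0],[0,0,0,0,0,0],[0,0,0,0,0,0],[0,0,0,0,0,0],[0,0,0,0,0,0],[0,0,0,0,0,0],[0,0,0,0,0,0]]
  jaw: 0.02
  newtons: 18

```text
clock: 13.12
position: [0.439, -0.2139, 0.0309]
ee_rot: [-2.535, -1.855, -0.0]
force: [-0.7, 0.3, 1.9]
width: 0.366
gripper_force: 18.0
```

```bash
python3 - <<'E'
from m import *
plan(.639,-.0945,.031+.0295,95.3)
E
```

```text
t13.1 pos [ 0.439  -0.2139  0.0309] yaw -17.6 w 0.366 f [-0.7  0.3  1.9] j1,7 [-0.03  0.57]
 ROT(rad) [-0.0000e+00 -1.0000e-04  1.1708e+00] deg [-0.  -0.  67.1]  SHIFT(mm)  [ 210.2 -100.4  -29.6]
```

Call:
arm_command:
  targets:
    - [[0,0,-0.02,0,0,0],[0,0,-0.04,0,0,0],[0,0,-0.05,0,0,0],[0,0,-0.05,0,0,0.1673],[0,0,0,0,0,0.1673],[0,0,0,0,0,0.1673],[0,0,0,0,0,0.1673],[0,0,0,0,0,0.1673],[0,0,0,0,0,0.1673],[0,0,0,0,0,0.1673]]

```text
clock: 14.38
position: [0.4388, -0.2137, 0.1908]
ee_rot: [-3.138, -0.136, 0.0]
force: [0.2, 0.2, -0.3]
width: 0.369
gripper_force: 18.0
```

Call:
arm_command:
  targets:
    - [[0.035,-0.0167,0,0,0,0],[0.035,-0.0167,0,0,0,0],[0.035,-0.0167,0,0,0,0],[0.035,-0.0167,0,0,0,0],[0.035,-0.0167,0,0,0,0],[0.035,-0.0167,0,0,0,0],[0,0,0.03,0,0,0],[0,0,0.03,0,0,0],[0,0,0,0,0,0],[0,0,0,0,0,0]]

```text
clock: 15.62
position: [0.6391, -0.0952, 0.1319]
ee_rot: [3.138, 0.144, 0.001]
force: [0.2, -0.5, -0.6]
width: 0.367
gripper_force: 18.0
```

```bash
python3 - <<'E'
from m import *
plan(.639,-.0945,.031+.029,95.3)
E
```

```text
t15.6 pos [ 0.6391 -0.0952  0.1319] yaw -84.7 w 0.367 f [ 0.2 -0.5 -0.6] j1,7 [-0.49 -0.83]
 ROT(rad) [ 0.0004 -0.0007 -0.0006] deg [ 0. -0. -0.]  SHIFT(mm)  [-0.1 -0.7 71.9]
```

Call:
arm_command:
  targets:
    - [[0,0,0.02,0,0,0],[0,0,0.025,0,0,0],[0,0,0.012,0,0,0],[0,0,0.006,0,0,0],[0,0,0.004,0,0,0],[0,0,0.003,0,0,0],[0,0,0.001,0,0,0],[0,0,0.001,0,0,0],[0,0,0,0,0,0],[0,0,0,0,0,0]]

```text
clock: 16.88
position: [0.639, -0.0948, 0.06]
ee_rot: [-3.138, -0.145, -0.001]
force: [-2.7, 1.3, 7.3]
width: 0.369
gripper_force: 18.0
```

Call:
arm_command:
  targets:
    - [[0,0,0.001,0,0,0],[0,0,0,0,0,0],[0,0,0,0,0,0]]

```text
clock: 17.25
position: [0.6391, -0.0949, 0.06]
ee_rot: [-3.137, -0.145, -0.002]
force: [-6.2, 2.8, 18.0]
width: 0.366
gripper_force: 18.0
```

Call:
arm_command:
  targets:
    - [[0,0,-0.0015,0,0,0],[0,0,0,0,0,0],[0,0,0,0,0,0],[0,0,0,0,0,0],[0,0,-0.02,0,0,0],[0,0,-0.04,0,0,0],[0,0,-0.05,0,0,0],[0,0,-0.03,0,0,0],[0,0,0,0,0,0],[0,0,0,0,0,0]]
  jaw: 0.05

```text
clock: 18.5
position: [0.6385, -0.0946, 0.1995]
ee_rot: [-3.138, -0.145, 0.0]
force: [-0.5, -0.2, -0.3]
width: 0.546
gripper_force: 0.0
```

```bash
python3 - <<'E'
from m import *
plan(.457,-.355,.092,-18.3)
d=shot('side','s4.png')
cv2.imwrite('pics/s4c.png',cv2.resize(d['pixels'][100:300,220:500,::-1],None,fx=2.5,fy=2.5))
E
```

```text
t18.5 pos [ 0.6385 -0.0946  0.1995] yaw -84.7 w 0.546 f [-0.5 -0.2 -0.3] j1,7 [-0.52 -0.88]
 ROT(rad) [-5.0000e-04 -2.0000e-04 -1.1592e+00] deg [ -0.   -0.  -66.4]  SHIFT(mm)  [-304.3  -90.6  107.5]
```

View pics/s4c.png

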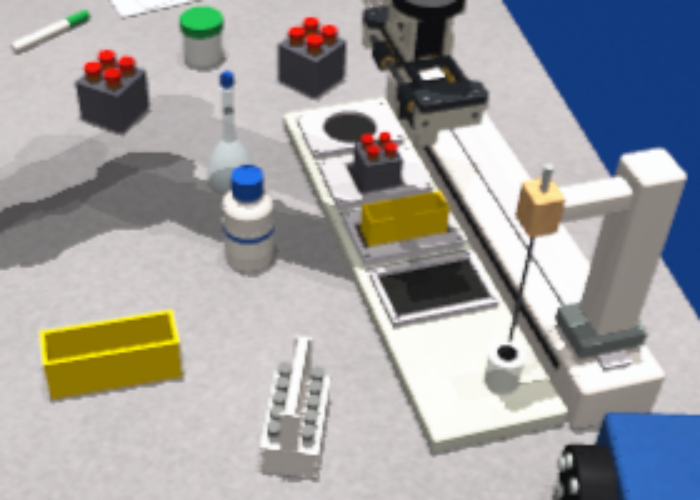

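Trough (405,218) is in the narrow nest and the block (378,163) in the square one. Next is the rack.

Call:
arm_command:
  targets:
    - [[0,0,0,0,0,-0.1656],[0,0,0,0,0,-0.1656],[0,0,0,0,0,-0.1656],[0,0,0,0,0,-0.1656],[0,0,0,0,0,-0.1656],[0,0,0,0,0,-0.1656],[0,0,0,0,0,-0.1656],[-0.0435,-0.0129,0,0,0,0],[-0.0435,-0.0129,0,0,0,0],[-0.0435,-0.0129,0,0,0,0]]

```text
clock: 19.8
position: [0.5596, -0.2073, 0.1984]
ee_rot: [-2.545, -1.839, 0.002]
force: [0.7, -0.6, -0.3]
width: 0.546
gripper_force: 0.0
```

Call:
arm_command:
  targets:
    - [[-0.0435,-0.0129,0,0,0,0],[-0.0435,-0.0129,0,0,0,0],[-0.0435,-0.0129,0,0,0,0],[-0.0435,-0.0129,0.01,0,0,0],[0,0,0.03,0,0,0],[0,0,0,0,0,0],[0,0,0,0,0,0],[0,0,0,0,0,0]]

```text
clock: 20.8
position: [0.4583, -0.3553, 0.1602]
ee_rot: [2.544, 1.841, 0.001]
force: [-0.3, -0.6, 0.4]
width: 0.546
gripper_force: 0.0
```

```bash
python3 - <<'E'
from m import *
plan(.457,-.355,.092,-18.3)
E
```

```text
t20.8 pos [ 0.4583 -0.3553  0.1602] yaw -18.2 w 0.546 f [-0.3 -0.6  0.4] j1,7 [0.1  0.63]
 ROT(rad) [0.0011 0.0001 0.0013] deg [0.1 0.  0.1]  SHIFT(mm)  [-0.1 -1.4 68.2]
```

Call:
arm_command:
  targets:
    - [[0,-0.001,0.02,0,0,0],[0,0,0.025,0,0,0],[0,0,0.015,0,0,0],[0,0,0.007,0,0,0],[0,0,0,0,0,0],[0,0,0,0,0,0]]

```text
clock: 21.55
position: [0.4569, -0.3556, 0.0931]
ee_rot: [2.546, 1.839, 0.001]
force: [-0.7, -0.1, 0.4]
width: 0.545
gripper_force: 0.0
```

Call:
arm_command:
  targets:
    - [[0,0,0,0,0,0],[0,0,0,0,0,0],[0,0,0,0,0,0],[0,0,0,0,0,0],[0,0,0,0,0,0],[0,0,0,0,0,0],[0,0,0,0,0,0]]
  jaw: 0.0
  newtons: 35

```text
clock: 22.42
position: [0.4565, -0.3552, 0.0924]
ee_rot: [-2.546, -1.84, 0.0]
force: [0.7, -0.6, -1.4]
width: 0.107
gripper_force: 35.0
```

```bash
python3 - <<'E'
from m import *
plan(.6495,-.1985,.093+.0285,95.3)
E
```

```text
t22.4 pos [ 0.4565 -0.3552  0.0924] yaw -18.3 w 0.107 f [ 0.7 -0.6 -1.4] j1,7 [0.15 0.69]
 ROT(rad) [-1.0000e-04  0.0000e+00  1.1589e+00] deg [-0.   0.  66.4]  SHIFT(mm)  [ 206.7 -138.2  -29.1]
```

Call:
arm_command:
  targets:
    - [[0,0,-0.02,0,0,0],[0,0,-0.03,0,0,0],[0,0,-0.03,0,0,0.1656],[0,0,-0.02,0,0,0.1656],[0,0,0,0,0,0.1656],[0,0,0,0,0,0.1656],[0,0,0,0,0,0.1656],[0,0,0,0,0,0.1656],[0,0,0,0,0,0.1656],[0,0,0,0,0,0]]

```text
clock: 23.68
position: [0.4565, -0.355, 0.192]
ee_rot: [-3.138, -0.146, 0.002]
force: [0.2, -0.7, -1.3]
width: 0.103
gripper_force: 35.0
```

Call:
arm_command:
  targets:
    - [[0,-0.0346,0,0,0,0],[0,-0.0346,0,0,0,0],[0,-0.0346,0,0,0,0],[0,-0.0346,0,0,0,0],[0.03,0,0,0,0,0],[0.04,0,0,0,0,0],[0.04,0,0,0,0,0],[0.04,0,0,0,0,0],[0.035,0,0,0,0,0],[0.0217,0,0,0,0,0]]

```text
clock: 24.92
position: [0.6511, -0.1978, 0.1919]
ee_rot: [-3.138, -0.154, 0.0]
force: [0.2, -0.5, -1.3]
width: 0.106
gripper_force: 35.0
```

Call:
arm_command:
  targets:
    - [[0,0,0.02,0,0,0],[0,0,0,0,0,0],[0,0,0,0,0,0],[0,0,0,0,0,0]]

```text
clock: 25.42
position: [0.6493, -0.1987, 0.173]
ee_rot: [-3.138, -0.144, -0.001]
force: [0.6, -0.1, -2.4]
width: 0.103
gripper_force: 35.0
```

```bash
python3 - <<'E'
from m import *
plan(.6495,-.1985,.1215,95.3)
d=shot('side','s5.png')
cv2.imwrite('pics/s5c.png',cv2.resize(d['pixels'][100:300,220:500,::-1],None,fx=2.5,fy=2.5))
E
```

```text
t25.4 pos [ 0.6493 -0.1987  0.173 ] yaw -84.7 w 0.103 f [ 0.6 -0.1 -2.4] j1,7 [-0.33 -0.7 ]
 ROT(rad) [ 0.     -0.0006 -0.0005] deg [ 0. -0. -0.]  SHIFT(mm)  [ 0.2 -0.2 51.5]
```

View pics/s5c.png

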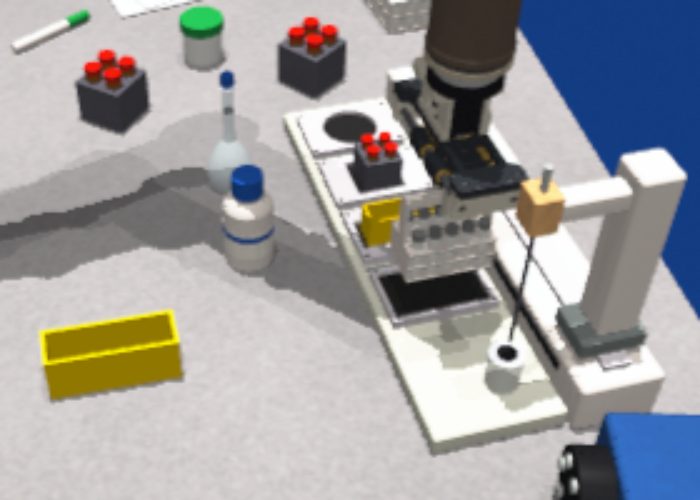

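The rack (445,240) is level above the wide nest, and no contact force shows near the probe head (540,205). Lower.

Call:
arm_command:
  targets:
    - [[0,0,0.015,0,0,0],[0,0,0.015,0,0,0],[0,0,0.01,0,0,0],[0,0,0.005,0,0,0],[0,0,0.003,0,0,0],[0,0,0.002,0,0,0],[0,0,0.001,0,0,0],[0,0,0,0,0,0],[0,0,0,0,0,0]]

```text
clock: 26.6
position: [0.6497, -0.1984, 0.1216]
ee_rot: [3.138, 0.145, 0.0]
force: [-0.2, 0.0, -1.1]
width: 0.108
gripper_force: 35.0
```

Call:
arm_command:
  targets:
    - [[0,0,0.001,0,0,0],[0,0,0,0,0,0],[0,0,0,0,0,0]]

```text
clock: 26.98
position: [0.6498, -0.1986, 0.1214]
ee_rot: [-3.138, -0.145, -0.001]
force: [-2.4, 0.4, 5.4]
width: 0.107
gripper_force: 35.0
```

Call:
arm_command:
  targets:
    - [[0,0,0,0,0,0],[0,0,0,0,0,0],[0,0,0,0,0,0],[0,0,-0.015,0,0,0],[0,0,-0.03,0,0,0],[0,0,-0.03,0,0,0],[0,0,-0.015,0,0,0],[0,0,0,0,0,0],[0,0,0,0,0,0]]
  jaw: 0.035

```text
clock: 28.1
position: [0.6492, -0.1979, 0.2094]
ee_rot: [-3.137, -0.145, 0.002]
force: [1.3, 0.7, -0.5]
width: 0.382
gripper_force: 0.0
```

```bash
python3 - <<'E'
from m import *
plan(.4495,-.0775,.115,95.3)
d=shot('top','t6.png')
C=cloud(d);h=cv2.cvtColor(d['pixels'],cv2.COLOR_RGB2HSV);H,S,V=[h[...,i].astype(int) for i in range(3)]
for n in('top','side'):
    d=shot(n);C=cloud(d);h=cv2.cvtColor(d['pixels'],cv2.COLOR_RGB2HSV);H,S,V=[h[...,i].astype(int) for i in range(3)]
    m=(S>130)&(H>105)&(H<125)&(V>50)&(C[...,0]>.38)&(C[...,0]<.52)&(C[...,1]<0)&(C[...,1]>-.15)
    P=C[m];P=P[P[:,2]>.125];r=cv2.minEnclosingCircle((P[:,:2]*1000).astype(np.float32));print(n,r)
E
```

```text
t28.1 pos [ 0.6492 -0.1979  0.2094] yaw -84.7 w 0.382 f [ 1.3  0.7 -0.5] j1,7 [-0.34 -0.73]
 ROT(rad) [-0.0009  0.0012 -0.0002] deg [-0.1  0.1 -0. ]  SHIFT(mm)  [-187.8 -138.4   94.4]
top ((448.5747375488281, -74.72801971435547), 18.32891273498535)
side ((452.5718078613281, -78.38984680175781), 20.945592880249023)
```

Call:
arm_command:
  targets:
    - [[-0.0313,-0.023,0,0,0,0],[-0.0313,-0.023,0,0,0,0],[-0.0313,-0.023,0,0,0,0],[-0.0313,-0.023,0,0,0,0],[-0.0313,-0.023,0,0,0,0],[-0.0313,-0.023,0,0,0,0],[0,0,0.02,0,0,0],[0,0,0,0,0,0],[0,0,0,0,0,0],[0,0,0,0,0,0]]
  jaw: 0.08

```text
clock: 29.5
position: [0.4504, -0.0791, 0.1909]
ee_rot: [3.138, 0.143, 0.001]
force: [0.2, 0.2, -0.2]
width: 0.87
gripper_force: 0.0
```

```bash
python3 - <<'E'
from m import *
plan(.450,-.077,.115,95.3)
E
```

```text
t29.5 pos [ 0.4504 -0.0791  0.1909] yaw -84.8 w 0.870 f [ 0.2  0.2 -0.2] j1,7 [-0.84 -0.86]
 ROT(rad) [ 0.0007 -0.0006 -0.0015] deg [ 0.  -0.  -0.1]  SHIFT(mm)  [-0.2 -2.1 75.9]
```

Call:
arm_command:
  targets:
    - [[0,-0.002,0.02,0,0,0],[0,0,0.025,0,0,0],[0,0,0.02,0,0,0],[0,0,0.01,0,0,0],[0,0,0,0,0,0],[0,0,0,0,0,0]]

```text
clock: 30.25
position: [0.4502, -0.0766, 0.116]
ee_rot: [3.138, 0.144, 0.001]
force: [0.5, -0.1, -0.6]
width: 0.869
gripper_force: 0.0
```

Call:
arm_command:
  targets:
    - [[0,0,0,0,0,0],[0,0,0,0,0,0],[0,0,0,0,0,0],[0,0,0,0,0,0],[0,0,0,0,0,0],[0,0,0,0,0,0],[0,0,0,0,0,0]]
  jaw: 0.025
  newtons: 35

```text
clock: 31.12
position: [0.4497, -0.0762, 0.1154]
ee_rot: [-3.138, -0.145, -0.0]
force: [-0.2, 0.9, 0.9]
width: 0.405
gripper_force: 35.0
```

```bash
python3 - <<'E'
from m import *
plan(.620,.113,.115+.029,95.3)
E
```

```text
t31.1 pos [ 0.4497 -0.0762  0.1154] yaw -84.7 w 0.405 f [-0.2  0.9  0.9] j1,7 [-0.7  -0.73]
 ROT(rad) [-0.0001 -0.     -0.0003] deg [-0. -0. -0.]  SHIFT(mm)  [ 187.  -172.7  -28.6]
```

Call:
arm_command:
  targets:
    - [[0,0,-0.015,0,0,0],[0,0,-0.035,0,0,0],[0,0,-0.035,0,0,0],[0,0,-0.03,0,0,0],[0.025,0,0,0,0,0],[0.035,0,0,0,0,0],[0.035,0,0,0,0,0],[0.035,0,0,0,0,0],[0.034,0,0,0,0,0],[0.023,0,0,0,0,0]]

```text
clock: 32.38
position: [0.6369, -0.0588, 0.2309]
ee_rot: [3.137, 0.145, -0.001]
force: [-0.3, -0.4, -2.7]
width: 0.407
gripper_force: 35.0
```

Call:
arm_command:
  targets:
    - [[0,-0.02,0,0,0,0],[0,-0.035,0,0,0,0],[0,-0.035,0,0,0,0],[0,-0.035,0,0,0,0],[0,-0.03,0,0,0,0],[0,-0.0177,0,0,0,0],[0,0,0.02,0,0,0],[0,0,0,0,0,0],[0,0,0,0,0,0],[0,0,0,0,0,0]]

```text
clock: 33.62
position: [0.6203, 0.1117, 0.2109]
ee_rot: [3.138, 0.142, 0.001]
force: [-0.6, 0.1, -3.8]
width: 0.403
gripper_force: 35.0
```

```bash
python3 - <<'E'
from m import *
plan(.620,.113,.1445,95.3)
d=shot('side','s7.png')
C=cloud(d);X,Y,Z=C[...,0],C[...,1],C[...,2];o=arm.observe()['position']
m=(abs(X-o[0])<.06)&(abs(Y-o[1])<.06)&(Z>.1)&(Z<.165);P=C[m]
# fit circle radius 30 to body surface points
from scipy.optimize import least_squares
r=least_squares(lambda c:np.hypot(P[:,0]-c[0],P[:,1]-c[1])-.03,o[:2],loss='soft_l1',f_scale=.002);print('bottle axis',r.x,len(P),P[:,2].min())
cv2.imwrite('pics/s7c.png',cv2.resize(d['pixels'][60:260,260:500,::-1],None,fx=2.6,fy=2.6))
E
```

```text
t33.6 pos [0.6203 0.1117 0.2109] yaw -84.8 w 0.403 f [-0.6  0.1 -3.8] j1,7 [-0.9  -1.17]
 ROT(rad) [ 0.0002 -0.0006 -0.0021] deg [ 0.  -0.  -0.1]  SHIFT(mm)  [-0.2 -1.3 66.4]
bottle axis [0.62217371 0.11058479] 320 0.10033274281488225
```

View pics/s7c.png

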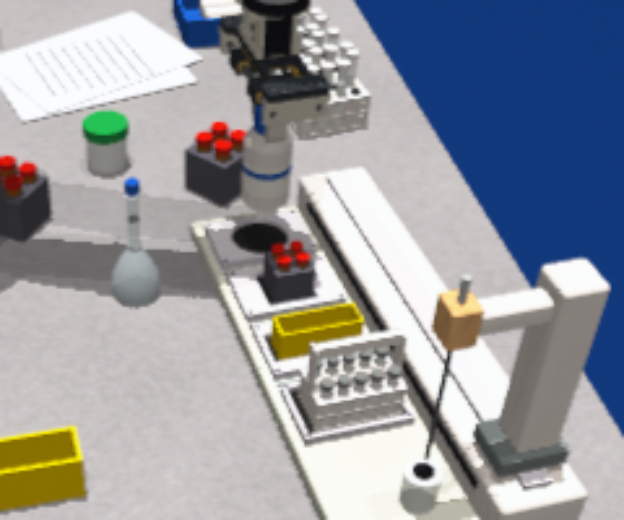

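The bottle (267,170) hangs upright above the round nest (258,237), within 2 mm of its centre. The rack, trough and block are seated. Lower.

Call:
arm_command:
  targets:
    - [[-0.001,-0.001,0.02,0,0,0],[0,0,0.02,0,0,0],[0,0,0.013,0,0,0],[0,0,0.006,0,0,0],[0,0,0.004,0,0,0],[0,0,0.002,0,0,0],[0,0,0.001,0,0,0],[0,0,0,0,0,0],[0,0,0,0,0,0]]

```text
clock: 34.8
position: [0.6191, 0.1138, 0.1447]
ee_rot: [-3.138, -0.145, -0.001]
force: [0.1, -0.1, -3.2]
width: 0.405
gripper_force: 35.0
```

Call:
arm_command:
  targets:
    - [[0,0,0.001,0,0,0],[0,0,0,0,0,0],[0,0,0,0,0,0]]

```text
clock: 35.17
position: [0.6194, 0.1138, 0.1445]
ee_rot: [-3.138, -0.145, -0.002]
force: [-1.8, 0.1, 6.8]
width: 0.407
gripper_force: 35.0
```

Contact. Release and rise clear.

Call:
arm_command:
  targets:
    - [[0,0,0,0,0,0],[0,0,0,0,0,0],[0,0,0,0,0,0],[0,0,0,0,0,0],[0,0,-0.02,0,0,0],[0,0,-0.04,0,0,0],[0,0,-0.04,0,0,0],[-0.03,0,-0.02,0,0,0],[-0.04,0,0,0,0,0],[0,0,0,0,0,0]]
  jaw: 0.065

```text
clock: 36.42
position: [0.5473, 0.1069, 0.2648]
ee_rot: [-3.136, -0.143, 0.001]
force: [0.9, -0.2, 0.2]
width: 0.706
gripper_force: 0.0
```

Call:
arm_command:
  targets:
    - [[-0.02,-0.04,0,0,0,0],[-0.02,-0.045,0,0,0,0],[-0.02,-0.045,0,0,0,0],[0,-0.045,0,0,0,0],[0,0,0,0,0,0],[0,0,0,0,0,0],[0,0,0,0,0,0]]

```text
clock: 37.3
position: [0.4741, 0.2748, 0.264]
ee_rot: [-3.138, -0.141, -0.001]
force: [0.3, 0.2, 0.8]
width: 0.708
gripper_force: 0.0
```

```bash
python3 - <<'E'
from m import *
for n in('top','side'):
    d=shot(n,n+'8.png');C=cloud(d)
    h=cv2.cvtColor(d['pixels'],cv2.COLOR_RGB2HSV);H,S,V=[h[...,i].astype(int) for i in range(3)]
    ws=(C[...,0]>.4)&(C[...,0]<.9)&(C[...,1]<.4)&(C[...,1]>-.28);print(n)
    comps(d,ws&(H>20)&(H<35)&(S>130)&(V>60),'yellow')
    comps(d,ws&(S>130)&(H>105)&(H<125)&(V>60),'blue')
    comps(d,ws&(C[...,2]>.122)&(C[...,2]<.14)&(C[...,1]<-.1),'handle')
    comps(d,ws&(S>150)&((H<6)|(H>174))&(V>60)&(C[...,1]<.1),'red')
    comps(d,ws&(S>130)&(H>50)&(H<80),'green')
    cv2.imwrite('pics/f_%s.png'%n,cv2.resize(d['pixels'][60:280,200:500,::-1],None,fx=2.5,fy=2.5))
E
```

```text
top
yellow px [308. 137.] n 449 ztop 0.069 rect [637. -94.] [100.  34.] 5.3
blue px [226. 132.] n 152 ztop 0.161 rect [618. 114.] [35. 32.] 24.7
blue px [241. 196.] n 31 ztop 0.171 rect [446.  70.] [16. 12.] 43.9
handle px [346. 123.] n 152 ztop 0.131 rect [ 650. -197.] [102.  16.] 4.2
red px [275. 137.] n 63 ztop 0.090 rect [629.  -2.] [36. 16.] 6.1
red px [266. 138.] n 58 ztop 0.091 rect [626.  21.] [37. 14.] 8.1
green px [139. 206.] n 440 ztop 0.072 rect [446. 367.] [63. 59.] 53.9
side
yellow px [380. 186.] n 484 ztop 0.070 rect [639. -97.] [101.  40.] 4.4
blue px [361. 123.] n 128 ztop 0.161 rect [619. 109.] [43. 32.] 77.4
blue px [310. 131.] n 31 ztop 0.171 rect [448.  67.] [14. 20.] 12.1
blue px [360. 144.] n 17 ztop 0.084 rect [611.  89.] [15. 46.] 68.4
handle px [398. 191.] n 154 ztop 0.131 rect [ 652. -201.] [101.  20.] 7.2
red px [375. 157.] n 36 ztop 0.090 rect [642.   6.] [15. 40.] 3.7
red px [368. 158.] n 40 ztop 0.090 rect [619.   5.] [14. 41.] 3.1
green px [300. 108.] n 166 ztop 0.073 rect [447. 363.] [61. 67.] 14.3
```

View pics/f_side.png

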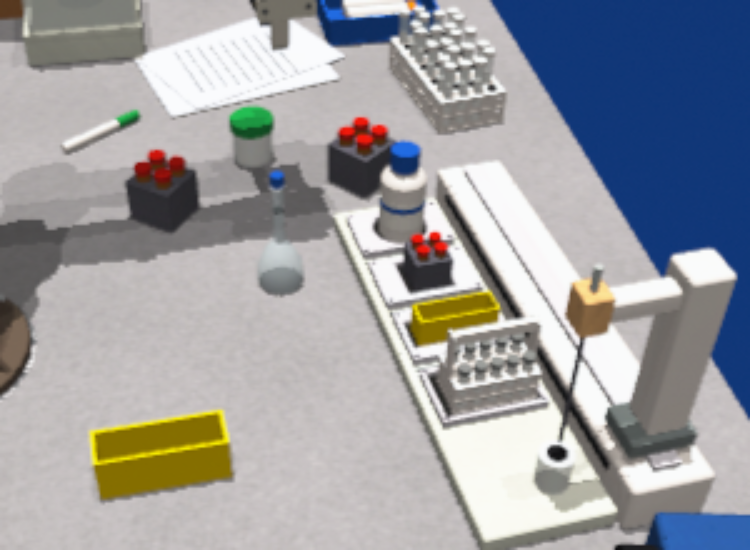

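View pics/f_top.png

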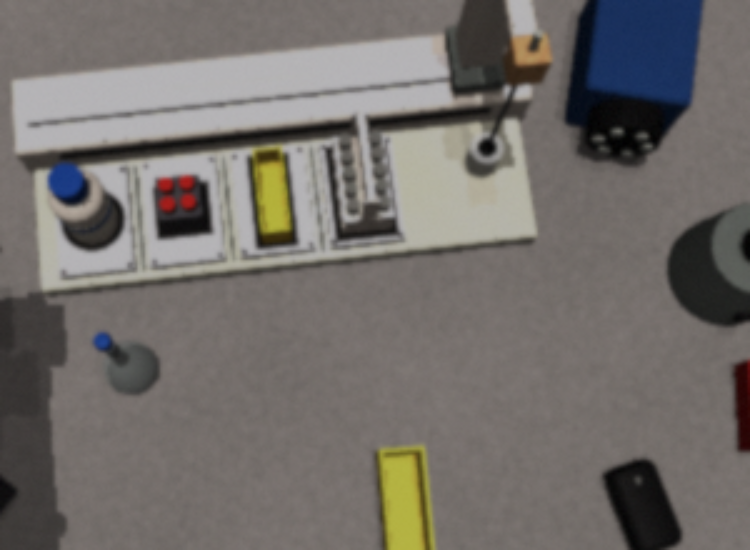

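Both views show all four items upright in their own nests. Their tops stand about 29–31 mm above the bench readings, which matches the nest floor height. The flask and jar have not moved, and the robot is touching nothing.

```bash
python3 -c "
from cell import arm
print(arm.sign_off())"
```

```text
the job is handed in; nothing more can be done
None
```

The bottle, rack, vial block and yellow trough each sit flat in their own nest, the flask and green-lidded jar are where they were, and the job was handed in at about 37 s of the 120 s allowed; the sign-off returned no verdict.

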